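# Start a levelling foot in the thread of an upturned parcel scale

### The job

The parcel scale lies upside down with three of its levelling feet screwed in; take the new foot out of the cardboard kit and stand it, stud down, in the one empty threaded boss. As you would to avoid crossing the thread, turn it backward (anticlockwise from above) until you feel it drop into the thread, then turn it forward (clockwise) one full turn. Finish there, upright and still gripped: the job ends with you holding the foot started in its thread; keep it upright throughout and leave the other things on the desk where they are.

Things in the scene. Friction and masses are not known exactly. Their poses are not given: they have to be found in the camera images.
- foot: the new levelling foot, black nylon, 70 g, standing stud down in a well of the cardboard kit: a round grip dial 46 mm across, 20 mm thick (top 4 mm: rubber sole 41 mm across), under it a 42 mm stud. Origin on the axis, halfway up the dial; z points up out of the sole; x points to the side where its thread begins at the lower end (a small grey pip on the sole marks that side).
- foot_lead (a point): leading (lower) end of the foot's thread: underside of the crest, 12 mm from the axis along the foot's x, 30 mm below the foot's origin. Coarse right-hand thread, one start, 6 mm per turn, 26 mm outside, 19 mm core, 20 mm long from the dial down.
- foot_tip (a point): tip of the foot's smooth pilot nose, on the axis, 52 mm below the foot's origin. The nose, 19 mm across and 22 mm long, the last 6 mm chamfered to 11 mm, guides the stud in the boss below the thread.
- boss_mouth (a point): centre of the empty boss's mouth, on its axis, 72 mm above the desk; z up. Cast aluminium tube 35 mm outside, bore 42 mm deep, standing 42 mm clear of the scale's tray, so fingers may reach beside it. Right-hand inner thread, 6 mm per turn: 20 mm clear through the crests (core play 0.5 mm all round), crest 2.4 mm thick. x points to the upper end of this thread.
- boss_end (a point): upper end of the boss's thread, 12 mm from the axis along x of boss_mouth, at mouth level (a cast tick at the boss's root marks that side). An unstarted foot rests with its leading end on the top turn: A degrees clockwise (from above) of here it lies 6 mm x A/360 below the mouth. Turned anticlockwise it climbs to mouth level here and just past here drops 6 mm into the thread; one turn forward lowers it 6 mm more.
- boss: the empty boss itself, fixed to the scale; origin and axes as boss_mouth. Friction keeps the foot from turning by itself in it while the foot is let go for a fresh grip; until it is started it may then lean up to 6 degrees. The thread gives a little: a push of 8 N sinks the foot by about 1 mm.
- scale: the upturned parcel scale, immovable: steel platform pan 260 x 260 mm on the desk, grey base tray on it with its top 30 mm above the desk, a ridge along y in the middle up to 42 mm. Origin on the desk under its centre. Bosses 80 mm from the centre in x and in y at all four corners; three carry fitted feet (black discs 46 mm across, tops 94 mm above the desk), one is empty.
- kit: cardboard kit block 120 x 120 mm, 50 mm high, immovable, with four wells 31 mm across, 30 mm from its centre in x and in y. The new foot's dial lies on its top face, stud in one well; the other wells are empty. Origin at the centre of its underside.
- old_foot: the worn-out foot with a snapped-off stud, a black disc 46 mm across and 20 mm thick lying sole down with a 9 mm stub upwards; origin at the centre of its underside. Leave it alone.
- tape_roll: roll of brown parcel tape lying flat, 104 mm across, 48 mm high; origin at the centre of its underside. Leave it alone.
- glue_bottle: red plastic glue bottle with a black nozzle, 62 mm across, 200 mm tall; origin at the centre of its underside. Leave it alone.
- marker: white marker pen with a black cap, 16 mm thick, 130 mm long, lying along its x; origin under its middle, on the desk. Leave it alone.
- wrench: steel open-end wrench lying flat along its x; leave it alone.
- mug: white mug, 82 mm across, 95 mm tall; origin at the centre of its underside. Leave it alone.
- parcel: small cardboard parcel 150 x 110 x 70 mm; origin at the centre of its underside. Leave it alone.

How it is judged:
On the way, in this order (a step that is already met when the one before it is completed fails the run):
1. the foot stands upright in the empty boss, turned back so that the leading end of its thread has climbed to within 50 degrees and 2.8 mm of the upper end of the boss's thread (angle between foot's own z axis and vertical below 0.12 rad and horizontal distance between foot and boss_mouth below 0.005 m and z of foot_lead in the frame of boss_mouth between -0.0028 and 0.0015 m and x of foot_lead in the frame of boss_mouth above 0.0075 m and y of foot_lead in the frame of boss_mouth below 0.0005 m), for 0.1 s.
2. it has dropped into the thread: leading end 3.5 to 8.5 mm below the mouth, within a quarter turn of the thread's end (angle between foot's own z axis and vertical below 0.12 rad and horizontal distance between foot and boss_mouth below 0.005 m and z of foot_lead in the frame of boss_mouth between -0.0085 and -0.0035 m and x of foot_lead in the frame of boss_mouth above 0 m), for 0.1 s.
At the end, for the whole second after the job is handed in: The foot is upright in the boss (within 7 degrees, axis within 5 mm), one turn forward of the drop: the leading end of its thread lies 9 to 15 mm below the mouth and within a quarter turn of the thread's end, at rest and held by the fingers with more than 2 N (angle between foot's own z axis and vertical below 0.12 rad and horizontal distance between foot and boss_mouth below 0.005 m and z of foot_lead in the frame of boss_mouth between -0.015 and -0.009 m and x of foot_lead in the frame of boss_mouth above 0 m and contact force between the fingers and foot above 2 N and linear speed of foot below 0.01 m/s and angular speed of foot below 0.2 rad/s); the arm keeps its last pose, push and grip.
It fails at once if the foot is tipped over (more than 29 degrees from upright) (angle between foot's own z axis and vertical above 0.5 rad).
It fails at once if another thing on the desk is shifted by more than 30 mm (distance of any of old_foot, tape_roll, glue_bottle, marker, wrench, mug, parcel from where it was at the start of the episode above 0.03 m).
It also fails if it takes over 64 s, if anything falls off the work surface, if the arm or the gripper's body presses on something with over 40 N, if the wrist force passes 120 N, or if a joint passes its speed limit or range.

### The arm

A 6-joint arm with a two-finger parallel gripper is mounted at the origin on the work surface. World frame = base frame: x ahead of the robot, y to its left, z up, the work surface at z = 0. Lengths are in m, angles in rad, forces in N, time in s.
With the tool pointing down it reaches from about 0.15 to 0.775 m from the base axis. Payload 6.1 kg.
Tool frame: the origin (TCP) lies at the very end of the fingers, on their centre line; the grasp point (between the pads) lies 19 mm behind it (ctrl.grip_point_offset is the distance from the TCP to the grasp point, in m); z points along the fingers, y is the line along which they close (so a half turn about z gives the same grasp; the last joint's range is limited). The gripper opens to 85 mm and grips with 20 to 120 N. Pads are 22 mm wide; open, the fingers measure 114 mm over their backs; the gripper's body (76 mm by 85 mm) begins 54 mm behind the grasp point. The pads swing forward as they close: fully open they stand 13 mm farther back than shut.
Start: joints at [1.299, 0.126, -0.04, 1.405, 0, 1.571], TCP at [0.141, 0.506, 0.196] pointing down, gripper open.
Joint ranges: [-2.72, 2.72], [-0.95, 1.95], [-1.27, 1.35], [-1.78, 2.02], [-1.46, 1.47], [-3.14, 3.14]. Speed limits (rad/s): [2.39, 2.39, 3.01, 3.14, 3.14, 3.14].

### API

Orientations are given as a unit quaternion [w, x, y, z].
In Python, from bench import ctrl gives the robot as it stands.
- The arm moves only by the tool carry_out, never from a script. Its argument "increments" is a list of rows, each a list of 7 numbers: the closure, from 0 (fully open) to 1 (shut), then the shift along the tool's x, y, z in m, then the turn, a rotation vector about the tool's x, y, z in rad. A call has 1 to 12 rows; each row is the pose to reach, as a shift and turn from the pose commanded when the call began, along the tool's axes at that moment; what a row does not reach only later rows make up. A row lasts 1/8 s, in which the tool goes at most 62.5 mm and 10.7 degrees, less where a joint would pass 70% of its speed; a pose out of reach is approached as far as the arm can. A call with a gripper value outside its range is refused whole. The fingers move at their own pace and stop on an object; "force" is the grip in N (left out, the last holds). Time passes only in rows, so rows that repeat a pose let the fingers close. It gives the time, the measured TCP pose, the force, the opening and the grip force at its end, in the units of the state.
- ctrl.observe(): the state, without advancing time (a new reading comes with each control period).
- ctrl.camera(name): name is "side" or "top" or "wrist"; returns a dict with "img" (384x512x3 uint8, red, green, blue), "fov_y" (degrees; the focal length in pixels is half the picture's height over the tangent of half this angle, whatever the lens; pixels are square), "cx", "cy" (the principal point, pixels), "extrinsics" (4x4, takes a point from world to camera coordinates). Camera axes: x right, y down, z forward; pixel columns grow to the right and rows downward; lengths in m; the calibration is good to about 2 mm. A picture is of the moment at which its call begins. There is no depth.
- ctrl.close_job(): hands the job in; it is judged then, once.
The state is a dict: "time_s": time; "joints": joint angles; "dq": joint speeds; "effort": joint torques, N m; "tool_pos": TCP position; "tool_rot": TCP orientation; "contact_force": force on the tool from outside, world axes, zero at the start; "moment": the same for the moment, N m; "opening": finger opening in m; "grasp_force": force on a finger pad.
Only numpy, scipy, OpenCV 4.12 (cv2) and the standard library are available. Lean on these libraries where they do the work, as an engineer would, in place of code of your own. Each camera call takes 0.05 s, during which the arm holds its last target. There are 200 camera calls.

## Working session

There is one attempt and no reset: what is moved stays moved. The work goes in short steps, Python scripts to look and compute and a tool call to move; the robot and the scene stay as the last step left them, time stands still between calls to the robot, and variables do not carry over. Pictures are saved under pics/ and viewed, at most 10 in all, crops included, and the job is handed in when it is done.

Besides the shell and the picture viewer there is one more tool, called after "Call:" by a JSON object that holds its "api" and its "payload", one argument or row to a line. carry_out: Moves the arm, as the interface text tells. Its arguments: {"type":"object","properties":{"increments":{"type":"array"},"force":{"type":"number"}},"required":["increments"]}

```bash
mkdir -p pics; ls
cat > h.py <<'E'
import numpy as np, cv2
from bench import ctrl
def cam(n,save=None):
    c=ctrl.camera(n); 
    if save: cv2.imwrite('pics/'+save+'.png',c['img'][:,:,::-1])
    return c
def f(c): return c['img'].shape[0]/2/np.tan(np.radians(c['fov_y']/2))
def ray(c,u,v):
    E=np.array(c['extrinsics']); R,t=E[:3,:3],E[:3,3]
    d=R.T@np.array([(u-c['cx'])/f(c),(v-c['cy'])/f(c),1]); return -R.T@t,d
def plane(c,u,v,z):
    o,d=ray(c,u,v); return o+d*(z-o[2])/d[2]
def proj(c,p):
    E=np.array(c['extrinsics']); q=E[:3,:3]@np.array(p)+E[:3,3]
    return f(c)*q[0]/q[2]+c['cx'],f(c)*q[1]/q[2]+c['cy']
E
python3 - <<'E'
from h import *
for n in ['top','side','wrist']:
    c=cam(n,n+'0'); print(n,c['fov_y'],c['cx'],c['cy'],ray(c,256,192))
print(ctrl.observe())
t=[cv2.imread(f'pics/{n}0.png') for n in ['top','side']]
cv2.imwrite('pics/a.png',cv2.resize(t[0],(768,576)));cv2.imwrite('pics/b.png',cv2.resize(t[1],(768,576)))
E
```

```text
pics
top 45.68547715909809 257.0962432168675 194.31683683516712 (array([ 0.46511396, -0.03592659,  1.24738213]), array([ 0.10432841,  0.0243005 , -0.99426188]))
side 42.82397212086106 253.29504635305352 190.8174958339563 (array([ 0.33774054, -1.14829912,  0.89276064]), array([ 0.16791807,  0.8035655 , -0.57107124]))
wrist 66.10170989980801 257.08024618922144 192.38341232439055 (array([0.06594859, 0.5261044 , 0.37322496]), array([ 0.29314726, -0.0869885 , -0.95210964]))
{'time_s': 0.15, 'joints': array([ 1.29900721e+00,  1.26258753e-01, -4.03511502e-02,  1.40539554e+00,
        5.48464701e-06,  1.57081664e+00]), 'dq': array([-0.00083684, -0.0011751 ,  0.00317328,  0.0009682 , -0.00115565,
        0.00028072]), 'effort': array([-4.85616583e-04, -4.36275315e+01,  3.53148866e+01,  1.36181296e-02,
        1.99577732e-05,  3.77806970e-06]), 'tool_pos': array([0.1408444 , 0.50539554, 0.19580968]), 'tool_rot': array([-8.46147930e-05,  1.35486720e-01,  9.90778978e-01, -5.98616013e-04]), 'contact_force': array([-0.00363266,  0.13690842, -0.42999891]), 'moment': array([-0.01072287, -0.02516112,  0.01852909]), 'grasp_force': 0.0, 'opening': 0.08534700677154082}
```

View pics/a.png

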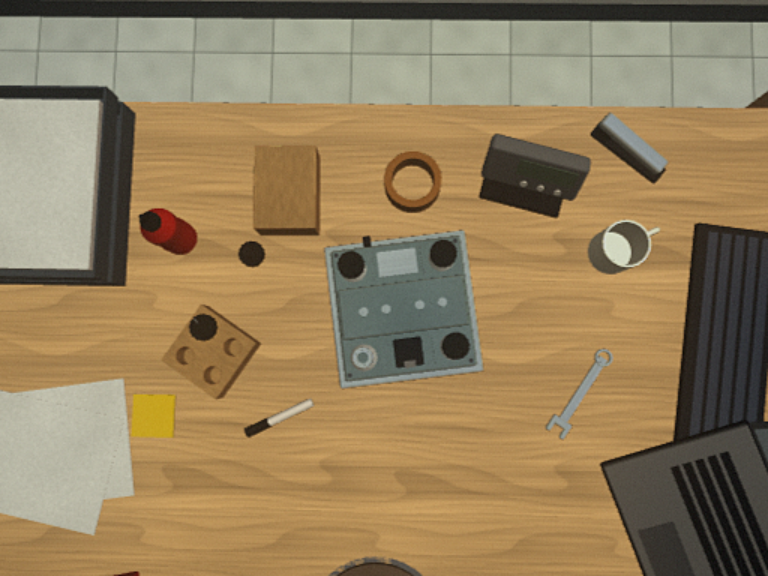

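View pics/b.png

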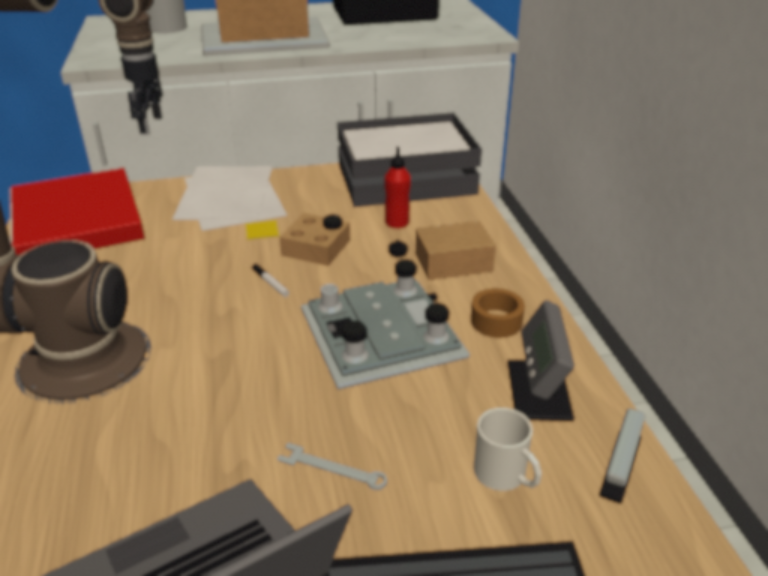

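The top view shows the new foot in the kit at about (203,327) and the empty boss at (363,357), both in the 1.5x picture. The fitted feet are at (351,264), (443,253) and (456,346), and the glue bottle, old foot and parcel stand behind the kit. Next I measure the foot and boss.

Run:
```python
from h import *
c=cam('top'); g=cv2.cvtColor(c['img'],cv2.COLOR_RGB2GRAY)
def disc(u,v,z,r=16,th=60):
    m=np.zeros_like(g); cv2.circle(m,(int(u),int(v)),r,255,-1)
    m=((g<th)&(m>0)).astype(np.uint8)
    n,l,s,ce=cv2.connectedComponentsWithStats(m); k=1+np.argmax(s[1:,4]); 
    cn=max(cv2.findContours((l==k).astype(np.uint8),0,1)[0],key=cv2.contourArea)
    (x,y),R=cv2.minEnclosingCircle(cn)
    return ce[k],(x,y,R),plane(c,*ce[k],z),plane(c,x,y,z)
for n,u,v,z in [('foot',203,327,.06),('f1',351,264,.084),('f2',443,253,.084),('f3',456,346,.084)]:
    print(n,*[np.round(a,4) for a in disc(u/1.5,v/1.5,z)])
print('boss',plane(c,363/1.5,357/1.5,.072))
print('kit corners',[np.round(plane(c,u/1.5,v/1.5,.05)[:2],3) for u,v in [(205,305),(260,345),(220,397),(162,358)]])
im=cv2.cvtColor(c['img'],cv2.COLOR_RGB2BGR)
a=cv2.resize(im[195:280,95:185],(400,378),interpolation=2); b=cv2.resize(im[205:270,205:285],(400,325),interpolation=2)
b=cv2.copyMakeBorder(b,0,53,0,0,0); cv2.imwrite('pics/c.png',np.hstack([a,b]))
```

```text
foot [135.129  217.8629] [135.0152 217.7485   9.0463] [0.5163 0.3084 0.06  ] [0.5166 0.3087 0.06  ]
f1 [233.5516 176.2143] [233.4065 176.0607   9.0803] [0.6271 0.0512 0.084 ] [0.6275 0.0516 0.084 ]
f2 [295.035  168.5253] [295.0161 168.629    9.1305] [ 0.6497 -0.1069  0.084 ] [ 0.6494 -0.1068  0.084 ]
f3 [303.3411 230.2403] [303.1774 230.1452   9.2172] [ 0.4915 -0.1296  0.084 ] [ 0.4918 -0.1292  0.084 ]
boss [0.46902793 0.02649543 0.072     ]
kit corners [array([0.555, 0.309]), array([0.487, 0.209]), array([0.395, 0.275]), array([0.461, 0.381])]
```

View pics/c.png

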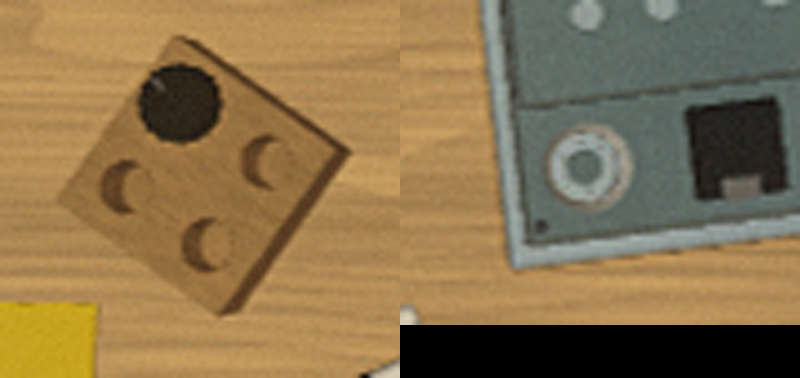

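The foot is at about (0.516,0.308), with the pip up-left at crop pixel (157,84), i.e. foot x about 50° from world x. The boss is at about (0.469,0.027). Now I move the wrist camera over the boss to find its tick.

Call:
{"api": "carry_out", "payload": {
  "increments": [
    [0,-0.425,-0.376,-0.024,0,0,0],
    [0,-0.425,-0.376,-0.024,0,0,0],
    [0,-0.425,-0.376,-0.024,0,0,0],
    [0,-0.425,-0.376,-0.024,0,0,0],
    [0,-0.425,-0.376,-0.024,0,0,0],
    [0,-0.425,-0.376,-0.024,0,0,0],
    [0,-0.425,-0.376,-0.024,0,0,0],
    [0,-0.425,-0.376,-0.024,0,0,0],
    [0,-0.425,-0.376,-0.024,0,0,0],
    [0,-0.425,-0.376,-0.024,0,0,0],
    [0,-0.425,-0.376,-0.024,0,0,0],
    [0,-0.425,-0.376,-0.024,0,0,0]
  ]
}}

```text
time_s: 1.7
tool_pos: [0.4488, 0.0304, 0.2204]
tool_rot: [-0.0, 0.135, 0.991, 0.0]
contact_force: [0.5, -0.1, -0.6]
opening: 0.0855
grasp_force: 0.0
```

Run:
```python
from h import *
c=cam('wrist','w1'); o=ctrl.observe(); print(o['time_s'],o['joints'],o['tool_pos'],o['tool_rot'],proj(c,[.469,.0275,.072]))
t=cam('top','t1'); im=t['img']; hsv=cv2.cvtColor(im,cv2.COLOR_RGB2HSV)
m=((hsv[...,0]<8)|(hsv[...,0]>172))&(hsv[...,1]>150); m[200:]=0
v,u=np.where(m); print('bottle px',u.min(),u.max(),v.min(),v.max())
print(plane(t,u.max()-12,v.max()-12,0.05))
print('pip',plane(t,130.3,213.9,.07),'ctr',plane(t,135.05,217.8,.06))
I=cv2.imread('pics/w1.png'); cv2.imwrite('pics/w1b.png',cv2.resize(I,(768,576),interpolation=2))
```

```text
1.75 [ 6.79518873e-02 -1.49432519e-02 -1.36727484e-01  1.44893920e+00
  2.07510961e-04  3.37511824e-01] [0.44879639 0.03061231 0.22051281] [1.48121599e-05 1.34372274e-01 9.90930916e-01 1.08969525e-04] (np.float64(259.60020930294377), np.float64(186.54565257048785))
bottle px 94 130 139 168
[0.681519   0.36504074 0.05      ]
pip [0.52591597 0.31860125 0.07      ] ctr [0.51643974 0.3086221  0.06      ]
```

View pics/w1b.png

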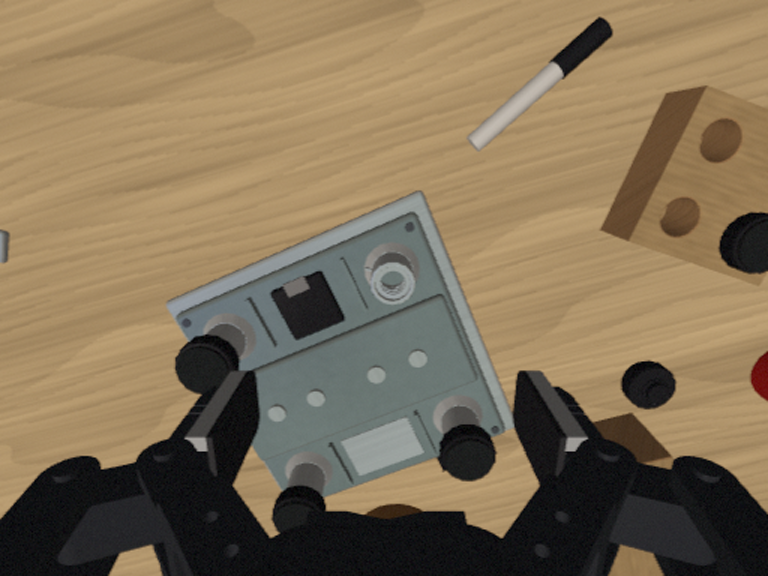

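The boss mouth sits at (392,281) in the 1.5x wrist picture, and there may be a mark on the left of its root at about (370,268). I zoom in on it.

Run:
```python
from h import *
I=cv2.imread('pics/w1.png'); k=I[145:215,220:305]; cv2.imwrite('pics/w1c.png',cv2.resize(k,None,fx=8,fy=8,interpolation=2))
```

```text
(no output)
```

View pics/w1c.png

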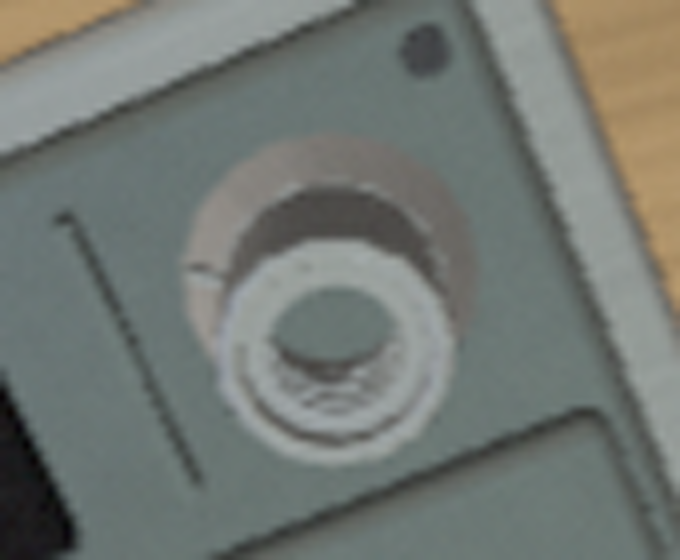

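The tick is at crop (205,273), on the left of the root flange, and the mouth centre is at crop (336,351).

Run:
```python
from h import *
c=cam('wrist')
P=lambda u,v,z:plane(c,220+u/8-.4,145+v/8-.4,z)
m=P(336,351,.072); r=P(331,280,.032)
print('mouth',m,'root',r)
for z in (.03,.034):
    t=P(205,273,z); 
    for q in (m,P(331,280,z)): d=t-q; print(z,np.hypot(d[0],d[1]),np.degrees(np.arctan2(d[1],d[0])))
print('prev boss proj',[( (a-b+.4)*8) for a,b in zip(proj(c,[.469,.0275,.072]),(220,145))])
```

```text
mouth [0.47206263 0.02928413 0.072     ] root [0.47238152 0.02898346 0.032     ]
0.03 0.02052131284932214 -106.13150452412113
0.03 0.02037714689395294 -108.77707570575082
0.034 0.020397977678147588 -109.19787678470281
0.034 0.020155689978525265 -108.7770757057508
prev boss proj [np.float64(318.4886915447152), np.float64(334.5942300526412)]
```

Boss about (0.471,0.0285), thread end at about -108°. Next I go over the foot with the wrist turned so that later turning stays within joint 6's range.

Call:
{"api": "carry_out", "payload": {
  "increments": [
    [0,0.0096,0.2856,0.07,0,0,0.61],
    [0,0.0096,0.2856,0.07,0,0,0.61],
    [0,0.0096,0.2856,0.07,0,0,0.61],
    [0,0.0096,0.2856,0.07,0,0,0.61],
    [0,0.0096,0.2856,0.07,0,0,0.61],
    [0,0.0096,0.2856,0.07,0,0,0.61],
    [0,0.0096,0.2856,0.07,0,0,0.61],
    [0,0.0096,0.2856,0.07,0,0,0.61]
  ]
}}

```text
time_s: 2.85
tool_pos: [0.5167, 0.3065, 0.1513]
tool_rot: [0.0, 0.427, 0.904, 0.0]
contact_force: [0.4, 0.5, 0.3]
opening: 0.0856
grasp_force: 0.0
```

Run:
```python
from h import *
c=cam('wrist','w2'); o=ctrl.observe(); print(o['time_s'],o['joints'][5],o['tool_pos'],o['tool_rot'])
u,v=proj(c,[.5164,.3086,.06]); print(u,v)
I=cv2.imread('pics/w2.png'); u,v=int(u),int(v); x0,y0=max(u-60,0),max(v-60,0); print(x0,y0)
cv2.imwrite('pics/w2c.png',cv2.resize(I[y0:y0+120,x0:x0+120],None,fx=5,fy=5,interpolation=2))
```

```text
2.9 1.4178230196567203 [0.51683767 0.30624384 0.15142502] [4.16326458e-04 4.27221533e-01 9.04146750e-01 4.92125499e-04]
257.9545780690524 181.4419820586793
197 121
```

View pics/w2c.png

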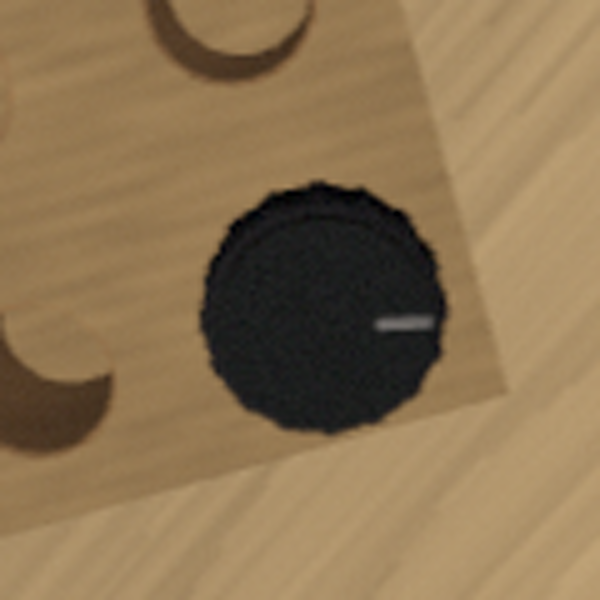

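The pip runs from crop (376,325) to (433,323), and the sole centre is at about (324,322).

Run:
```python
from h import *
c=cam('wrist'); P=lambda u,v,z:plane(c,197+u/5-.4,121+v/5-.4,z)
g=cv2.cvtColor(c['img'],cv2.COLOR_RGB2GRAY); roi=np.zeros_like(g); roi[121:241,197:317]=1
m=((g<70)&(roi>0)).astype(np.uint8); m=cv2.morphologyEx(m,cv2.MORPH_CLOSE,np.ones((7,7)))
n,l,s,ce=cv2.connectedComponentsWithStats(m); k=1+np.argmax(s[1:,4]); print(s[k],ce[k], plane(c,*ce[k],.063))
ctr=P(324,322,.07); print('ctr',ctr)
for a in [(376,325),(433,323)]:
    d=P(*a,.07)-ctr; print(np.hypot(*d[:2]),np.degrees(np.arctan2(d[1],d[0])))
o=ctrl.observe();w,x,y,z=o['tool_rot'];psi=np.degrees(np.arctan2(2*x*y,1-2*y*y)) ;print(o['tool_pos'],'psi',psi)
d=P(433,323,.07)-P(376,325,.07);print(np.degrees(np.arctan2(d[1],d[0])))
```

```text
[ 237  157   49   51 1917] [261.14136672 182.04068858] [0.51873908 0.3105202  0.063     ]
ctr [0.51936814 0.30997503 0.07      ]
0.009540085658642882 35.918177248411645
0.01994972675485496 38.81081009761264
[0.51695891 0.30620346 0.15143259] psi 129.40522182758963
41.45571370933528
```

Call:
{"api": "carry_out", "payload": {
  "increments": [
    [0,0.002,0.003,0.02,0,0,0.13],
    [0,0.002,0.003,0.05,0,0,0.13],
    [0,0.002,0.003,0.08,0,0,0.13],
    [0,0.002,0.003,0.1,0,0,0.13],
    [0,0.002,0.003,0.1,0,0,0.13],
    [0,0.002,0.003,0.1,0,0,0.13],
    [1,0.002,0.003,0.1,0,0,0.13],
    [1,0.002,0.003,0.1,0,0,0.13],
    [1,0.002,0.003,0.1,0,0,0.13],
    [1,0.002,0.003,0.1,0,0,0.13],
    [1,0.002,0.003,0.1,0,0,0.13],
    [1,0.002,0.003,0.1,0,0,0.13]
  ],
  "force": 40
}}

```text
time_s: 4.45
tool_pos: [0.5178, 0.3106, 0.0503]
tool_rot: [-0.0, 0.485, 0.875, -0.0]
contact_force: [-1.0, 0.3, 0.7]
opening: -0.0002
grasp_force: 0.0
```

The fingers report shut with no grip force, so I look.

Run:
```python
from h import *
c=cam('wrist','w3'); s=cam('side','s3'); o=ctrl.observe(); print(o)
w=cv2.resize(cv2.imread('pics/w3.png')[100:300],(780,305))
S=cv2.imread('pics/s3.png')[110:190,150:310]; S=cv2.resize(S,(560,280),interpolation=2)
S=cv2.copyMakeBorder(S,0,0,0,220,0); cv2.imwrite('pics/w3c.png',np.vstack([w,S]))
```

```text
{'time_s': 4.55, 'joints': array([ 5.40253106e-01,  3.09341357e-01, -1.31937778e-01,  1.12958167e+00,
        1.97349332e-05,  1.55199976e+00]), 'dq': array([ 0.00021258, -0.00132314,  0.00051255,  0.00129578, -0.00014258,
       -0.00082594]), 'effort': array([ 3.90440488e-03, -5.41037285e+01,  3.40629566e+01,  2.98489504e-03,
        1.08130262e-04,  3.81022105e-06]), 'tool_pos': array([0.51782006, 0.31058247, 0.05036961]), 'tool_rot': array([-2.46903517e-05,  4.84571570e-01,  8.74751618e-01, -2.29609549e-05]), 'contact_force': array([0.27853769, 0.09434701, 0.26040105]), 'moment': array([ 0.01452815,  0.0272293 , -0.02731509]), 'grasp_force': 0.0, 'opening': -0.0005926461435826586}
```

View pics/w3c.png

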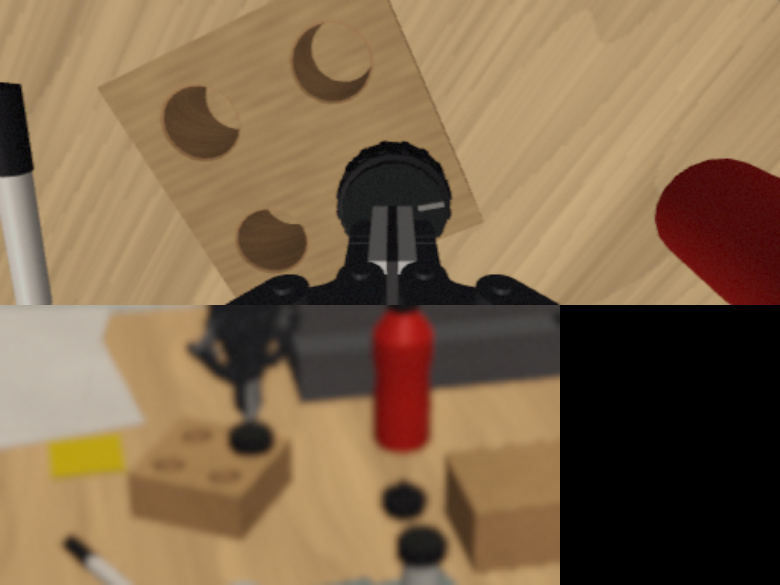

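The shut fingers sit over the dial without touching it: fingertips at composite (392,207), sole and pip still visible. I check where the tips really are against the measured TCP.

Run:
```python
from h import *
c=cam('wrist'); p=ctrl.observe()['tool_pos']
print([np.round(proj(c,p+[0,0,h]),1) for h in (0,.01,.02,.03,.04)], 'tip px about 257,236')
E=np.array(c['extrinsics']); print('cam pos rel TCP',(-E[:3,:3].T@E[:3,3])-p)
g=cv2.cvtColor(c['img'],cv2.COLOR_RGB2GRAY); print(g[185:265:4,257],g[185:265:4,250])
s=ctrl.camera('side'); print('side TCP',proj(s,p),'dial',proj(s,[.5185,.31,.07]), proj(s,[.5185,.31,.06]))
```

```text
[array([256.5, 222.3]), array([256.4, 228.7]), array([256.4, 235.9]), array([256.3, 244. ]), array([256.3, 253. ])] tip px about 257,236
cam pos rel TCP [-0.04081389  0.06620721  0.17753372]
[133 135  17  18  28  23  32  30  30  33  29  31  30  18   9  19  16  13
  15  12] [134 136   3  12  18  34  29  34  30  32  31  32  30  78  73  78  76  75
  76  76]
side TCP (np.float64(220.46889512223936), np.float64(149.89747293676274)) dial (np.float64(220.44553738704147), np.float64(144.94835016449204)) (np.float64(220.56804144480247), np.float64(147.5021358756115))
```

Call:
{"api": "carry_out", "payload": {
  "increments": [
    [0,0,0.001,-0.02,0,0,0],
    [0,0,0.001,-0.02,0,0,0],
    [0,0,0.001,-0.02,0,0,0],
    [0,0,0.001,-0.02,0,0,0],
    [0,0,0.001,-0.02,0,0,0],
    [0,0,0.001,-0.005,0,0,0],
    [0,0,0.001,0.01,0,0,0],
    [0,0,0.001,0.018,0,0,0],
    [0,0,0.001,0.022,0,0,0],
    [0,0,0.001,0.022,0,0,0]
  ]
}}

```text
time_s: 5.9
tool_pos: [0.5186, 0.311, 0.0281]
tool_rot: [-0.0, 0.485, 0.875, -0.0]
contact_force: [0.7, -0.2, -0.5]
opening: 0.085
grasp_force: 0.0
```

Run:
```python
from h import *
print(ctrl.grip_point_offset,[a for a in dir(ctrl) if a[0]!='_']); o=ctrl.observe(); print(o['tool_pos'],o['contact_force'],o['opening'])
```

```text
0.0187 ['Unreachable', 'camera', 'close_job', 'grip_point_offset', 'observe']
[0.51858541 0.31101956 0.02810545] [ 0.66038342 -0.18086897 -0.50406335] 0.08500111858803111
```

Call:
{"api": "carry_out", "payload": {
  "increments": [
    [1,0,0,0,0,0,0],
    [1,0,0,0,0,0,0],
    [1,0,0,0,0,0,0],
    [1,0,0,0,0,0,0],
    [1,0,0,0,0,0,0],
    [1,0,0,0,0,0,0]
  ],
  "force": 40
}}

```text
time_s: 6.65
tool_pos: [0.519, 0.3112, 0.0298]
tool_rot: [0.0, 0.485, 0.875, 0.001]
contact_force: [-1.6, -1.1, 7.0]
opening: 0.0381
grasp_force: 51.1
```

Run:
```python
from h import *
c=cam('wrist','w4'); o=ctrl.observe(); print(o['tool_pos'],o['contact_force'],o['opening'],o['grasp_force'])
s=cam('side','s4')
w=cv2.resize(cv2.imread('pics/w4.png')[150:270,180:340],(640,480),interpolation=2)
cv2.imwrite('pics/w4c.png',w)
```

```text
[0.51893369 0.31118014 0.02982879] [-2.43174858 -1.91640304  6.73770606] 0.037644325711525414 51.05268107203301
```

View pics/w4c.png

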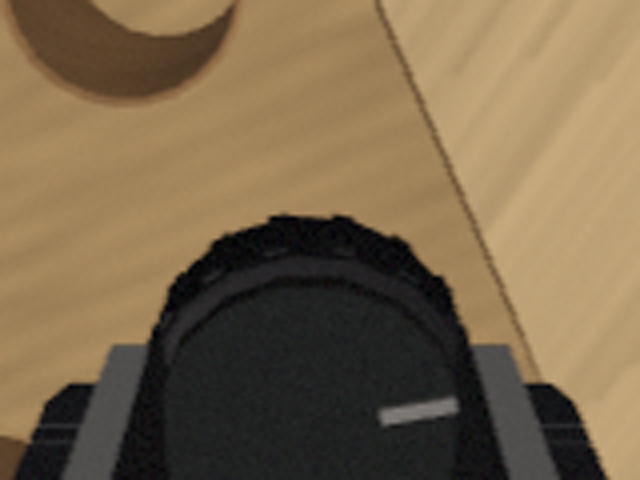

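The pads hold the dial's sides at crop (130,400) and (490,400), with the pip at (380–458,412). I lift straight up.

Call:
{"api": "carry_out", "payload": {
  "increments": [
    [1,0,0,-0.005,0,0,0],
    [1,0,0,-0.015,0,0,0],
    [1,0,0,-0.03,0,0,0],
    [1,0,0,-0.05,0,0,0],
    [1,0,0,-0.07,0,0,0],
    [1,0,0,-0.09,0,0,0],
    [1,0,0,-0.1,0,0,0],
    [1,0,0,-0.1,0,0,0],
    [1,0,0,-0.1,0,0,0]
  ]
}}

```text
time_s: 7.88
tool_pos: [0.5184, 0.3109, 0.1276]
tool_rot: [-0.0, 0.485, 0.875, -0.001]
contact_force: [-0.5, -0.0, -0.4]
opening: 0.0381
grasp_force: 48.9
```

```bash
cat >> h.py <<'E'
def psi(o):
    w,x,y,z=o['tool_rot']; return np.degrees(np.arctan2(2*(x*y+w*z),1-2*(y*y+z*z)))
def pip(c,save=None):
    "grey pip on the sole in the wrist view: two ends in px"
    g=cv2.cvtColor(c['img'],cv2.COLOR_RGB2GRAY)
    b=g[215:300,215:300]
    return b
E
python3 - <<'E'
from h import *
c=cam('wrist','w5'); o=ctrl.observe(); print(o['time_s'],o['tool_pos'],psi(o),o['contact_force'],o['opening'],o['grasp_force'])
a=cv2.imread('pics/w4.png');b=cv2.imread('pics/w5.png')
s=cv2.resize(cv2.imread('pics/s4.png')[105:185,170:290],(360,240),interpolation=2)
S=cam('side','s5'); s5=cv2.resize(cv2.imread('pics/s5.png')[90:170,170:290],(480,320),interpolation=2)
w=cv2.resize(b[200:280,200:320],(480,320),interpolation=2)
cv2.imwrite('pics/w5c.png',cv2.resize(np.hstack([w,s5]),(800,267)))
E
```

```text
7.925 [0.51826401 0.31082459 0.12746835] 122.02602895064109 [-0.01557198  0.81405626 -1.53644557] 0.038165766870392664 48.948768525369815
```

View pics/w5c.png

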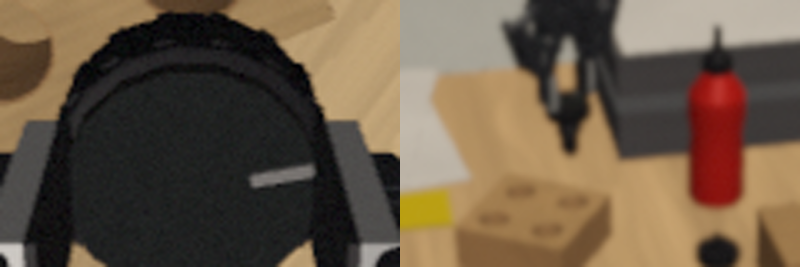

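The foot came up cleanly, gripped symmetrically, with its sole at composite x 72–317 and its pip at (250,182)–(315,170). I carry it over the boss, turned to about 70° clockwise of the thread's end.

Call:
{"api": "carry_out", "payload": {
  "increments": [
    [1,-0.018,-0.016,0,0,0,-0.18],
    [1,-0.04,-0.035,0,0,0,-0.36],
    [1,-0.06,-0.053,0,0,0,-0.54],
    [1,-0.08,-0.071,0,0,0,-0.72],
    [1,-0.1,-0.089,0,0,0,-0.9],
    [1,-0.12,-0.107,0,0,0,-1.08],
    [1,-0.14,-0.124,0,0,0,-1.26],
    [1,-0.16,-0.142,0,0,0,-1.44],
    [1,-0.18,-0.16,0,0,0,-1.62],
    [1,-0.195,-0.173,0,0,0,-1.8],
    [1,-0.205,-0.182,0,0,0,-1.98],
    [1,-0.2153,-0.1912,0,0,0,-2.16]
  ]
}}

```text
time_s: 9.48
tool_pos: [0.4703, 0.0266, 0.1278]
tool_rot: [-0.0, -0.545, 0.838, 0.0]
contact_force: [-0.1, -0.6, -0.9]
opening: 0.0381
grasp_force: 49.0
```

Call:
{"api": "carry_out", "payload": {
  "increments": [
    [1,0,0,0,0,0,-0.15],
    [1,0,0,0,0,0,-0.3],
    [1,0,0,0,0,0,-0.3],
    [1,0,0,0,0,0,-0.3]
  ]
}}

```text
time_s: 9.98
tool_pos: [0.4706, 0.0272, 0.1281]
tool_rot: [-0.0, -0.662, 0.75, 0.0]
contact_force: [0.4, -0.8, -0.3]
opening: 0.0384
grasp_force: 49.0
```

Run:
```python
from h import *
c=cam('wrist','w6'); s=cam('side','s6'); o=ctrl.observe(); print(o['time_s'],o['tool_pos'],psi(o)%360,o['joints'][5],o['contact_force'])
p=o['tool_pos']; print('side: tip pred',proj(s,p+[0,0,-.022]),'boss mouth pred',proj(s,[.4705,.028,.072]))
a=cv2.resize(cv2.imread('pics/s6.png')[150:220,185:285],(400,280),interpolation=2)
b=cv2.resize(cv2.imread('pics/w6.png')[160:300,180:340],(400,350),interpolation=2)
b=b[:280]; cv2.imwrite('pics/w6c.png',np.hstack([a,b]))
```

```text
10.075 [0.47069655 0.02721551 0.12822853] 262.8958879682089 -1.3890306431414594 [-0.13579697 -0.00448689 -1.4508765 ]
side: tip pred (np.float64(217.87000850539), np.float64(182.71444625472935)) boss mouth pred (np.float64(218.29041147086795), np.float64(192.27798155454056))
```

View pics/w6c.png

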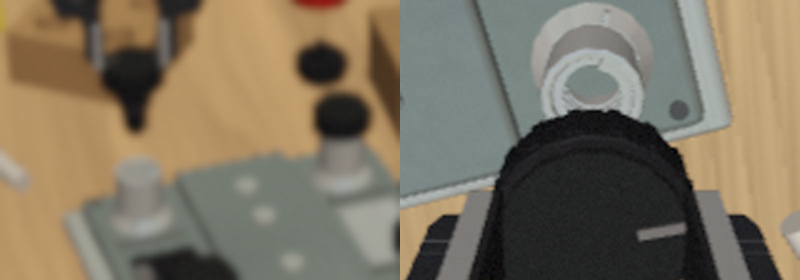

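In the side view the foot tip (136,128) hangs straight over the boss mouth (137,165). In the wrist view the mouth (592,85) lines up with the dial's centre column at about 593. One numeric check of the remaining axis, then I insert.

Run:
```python
from h import *
c=cam('wrist'); s=cam('side'); p=ctrl.observe()['tool_pos']
print('wrist mouth',plane(c,180+192/2.5,160+85/2.5,.072),'tcp',p)
print('side mouth',plane(s,219.2,191.2,.072),'side tip',plane(s,219,181.5,p[2]-.022))
```

```text
wrist mouth [0.47160043 0.02478152 0.072     ] tcp [0.47075973 0.02722582 0.12831853]
side mouth [0.47391557 0.03295518 0.072     ] side tip [0.47479728 0.03270181 0.10631853]
```

Call:
{"api": "carry_out", "payload": {
  "increments": [
    [1,0,0,0.015,0,0,0],
    [1,0,0,0.03,0,0,0],
    [1,0,0,0.036,0,0,0],
    [1,0,0,0.04,0,0,0],
    [1,0,0,0.04,0,0,0]
  ]
}}

```text
time_s: 10.8
tool_pos: [0.4708, 0.0272, 0.0883]
tool_rot: [-0.0, -0.662, 0.749, 0.0]
contact_force: [-0.1, 0.3, -1.6]
opening: 0.0379
grasp_force: 49.0
```

Call:
{"api": "carry_out", "payload": {
  "increments": [
    [1,0,0,0.002,0,0,0],
    [1,0,0,0.004,0,0,0],
    [1,0,0,0.004,0,0,0]
  ]
}}

```text
time_s: 11.18
tool_pos: [0.4709, 0.0272, 0.0844]
tool_rot: [0.0, -0.662, 0.749, -0.0]
contact_force: [0.2, -0.2, -1.1]
opening: 0.0381
grasp_force: 48.8
```

Call:
{"api": "carry_out", "payload": {
  "increments": [
    [1,0,0,0.003,0,0,0],
    [1,0,0,0.006,0,0,0],
    [1,0,0,0.008,0,0,0],
    [1,0,0,0.01,0,0,0],
    [1,0,0,0.01,0,0,0]
  ]
}}

```text
time_s: 11.8
tool_pos: [0.4708, 0.0272, 0.0742]
tool_rot: [-0.0, -0.662, 0.749, 0.0]
contact_force: [1.1, 0.3, -1.6]
opening: 0.0378
grasp_force: 48.6
```

Call:
{"api": "carry_out", "payload": {
  "increments": [
    [1,0,0,0.001,0,0,0],
    [1,0,0,0.002,0,0,0],
    [1,0,0,0.003,0,0,0],
    [1,0,0,0.003,0,0,0]
  ]
}}

```text
time_s: 12.3
tool_pos: [0.4708, 0.0272, 0.0713]
tool_rot: [0.0, -0.662, 0.749, 0.0]
contact_force: [2.0, 1.5, -0.9]
opening: 0.0387
grasp_force: 48.8
```

Call:
{"api": "carry_out", "payload": {
  "increments": [
    [1,-0.0003,-0.0004,0.001,0,0,0],
    [1,-0.0003,-0.0004,0.002,0,0,0],
    [1,-0.0003,-0.0004,0.002,0,0,0]
  ]
}}

```text
time_s: 12.68
tool_pos: [0.4712, 0.0274, 0.07]
tool_rot: [0.0, -0.662, 0.749, -0.0]
contact_force: [-0.6, 1.6, 5.3]
opening: 0.0384
grasp_force: 51.0
```

Call:
{"api": "carry_out", "payload": {
  "increments": [
    [1,0,0,0.001,0,0,0],
    [1,0,0,0.002,0,0,0],
    [1,0,0,0.002,0,0,0]
  ]
}}

```text
time_s: 13.05
tool_pos: [0.4715, 0.0276, 0.0692]
tool_rot: [0.001, -0.662, 0.749, -0.0]
contact_force: [-3.9, 0.9, 13.6]
opening: 0.0382
grasp_force: 54.0
```

Contact is at TCP z of about 0.0705, where the unstarted foot should rest. I ease off and turn anticlockwise.

Call:
{"api": "carry_out", "payload": {
  "increments": [
    [1,0,0,-0.0012,0,0,0],
    [1,0,0,-0.0012,0,0,-0.14],
    [1,0,0,-0.0012,0,0,-0.28],
    [1,0,0,-0.0012,0,0,-0.42],
    [1,-0.0002,-0.0001,-0.0012,0,0,-0.56],
    [1,-0.0002,-0.0001,-0.0012,0,0,-0.7],
    [1,-0.0002,-0.0001,-0.0012,0,0,-0.7]
  ]
}}

```text
time_s: 13.92
tool_pos: [0.4722, 0.028, 0.0701]
tool_rot: [-0.001, 0.879, -0.476, 0.001]
contact_force: [-1.4, 2.2, 11.3]
opening: 0.038
grasp_force: 52.7
```

Run:
```python
from h import *
o=ctrl.observe(); print(psi(o)%360,o['joints'][5],o['contact_force'],o['moment'],o['tool_pos'])
```

```text
303.15884098488914 -2.090767398879445 [-1.36530351  2.19989643 11.33717484] [ 0.3713892   0.43965598 -0.02641006] [0.47222811 0.02798874 0.07005723]
```

Call:
{"api": "carry_out", "payload": {
  "increments": [
    [1,0,-0.0002,-0.0005,0,0,-0.12],
    [1,0,-0.0004,-0.0006,0,0,-0.24],
    [1,-0.0002,-0.0006,-0.0008,0,0,-0.36],
    [1,-0.0002,-0.0006,-0.0008,0,0,-0.36]
  ]
}}

```text
time_s: 14.42
tool_pos: [0.4725, 0.0283, 0.0706]
tool_rot: [-0.001, 0.95, -0.311, 0.001]
contact_force: [-1.2, 2.1, 8.0]
opening: 0.038
grasp_force: 51.8
```

Call:
{"api": "carry_out", "payload": {
  "increments": [
    [1,0,0,0,0,0,-0.09],
    [1,0,0,0,0,0,-0.18],
    [1,0,0,0,0,0,-0.18]
  ]
}}

```text
time_s: 14.8
tool_pos: [0.4721, 0.0282, 0.0695]
tool_rot: [-0.0, 0.974, -0.225, 0.0]
contact_force: [1.5, 2.7, 1.3]
opening: 0.038
grasp_force: 49.7
```

It dropped: the push fell from 8 N to about 1 N and z sank. I turn slightly further and follow it down.

Call:
{"api": "carry_out", "payload": {
  "increments": [
    [1,0,0,0,0,0,-0.08],
    [1,0,0,0.001,0,0,-0.08],
    [1,0,0,0.002,0,0,-0.08],
    [1,0,0,0.003,0,0,-0.08],
    [1,0,0,0.003,0,0,-0.08]
  ]
}}

```text
time_s: 15.42
tool_pos: [0.4719, 0.0283, 0.0663]
tool_rot: [-0.0, 0.983, -0.186, 0.0]
contact_force: [2.5, 4.0, -0.4]
opening: 0.038
grasp_force: 49.4
```

Call:
{"api": "carry_out", "payload": {
  "increments": [
    [1,0,0,0.001,0,0,0],
    [1,0,0,0.0015,0,0,0],
    [1,0,0,0.0015,0,0,0]
  ]
}}

```text
time_s: 15.8
tool_pos: [0.4723, 0.0282, 0.0657]
tool_rot: [-0.0, 0.983, -0.186, 0.001]
contact_force: [0.8, 3.8, 5.6]
opening: 0.0386
grasp_force: 51.3
```

It seats 6 mm lower, so it is in the thread. Now one turn clockwise, following the pitch at about 0.955 mm per radian.

Call:
{"api": "carry_out", "payload": {
  "increments": [
    [1,-0.0001,-0.0001,0.00015,0,0,0.16],
    [1,-0.0002,0.0,0.0003,0,0,0.32],
    [1,-0.0002,0.0002,0.00046,0,0,0.48],
    [1,-0.0003,0.0003,0.0006,0,0,0.64],
    [1,-0.0004,0.0004,0.00076,0,0,0.8],
    [1,-0.0005,0.0005,0.0009,0,0,0.96],
    [1,-0.0007,0.0006,0.00107,0,0,1.12],
    [1,-0.0008,0.0007,0.0012,0,0,1.28],
    [1,-0.001,0.0007,0.0014,0,0,1.44],
    [1,-0.0011,0.0007,0.0015,0,0,1.6],
    [1,-0.0013,0.0007,0.0017,0,0,1.76],
    [1,-0.0014,0.0006,0.0018,0,0,1.9]
  ]
}}

```text
time_s: 17.3
tool_pos: [0.4707, 0.0278, 0.0639]
tool_rot: [0.001, -0.418, 0.908, -0.001]
contact_force: [1.0, 2.9, 5.7]
opening: 0.0384
grasp_force: 51.2
```

Run:
```python
from h import *
o=ctrl.observe(); print(psi(o)%360,o['joints'][5],o['contact_force'],o['moment'],o['tool_pos'])
```

```text
229.45668493176217 -0.8037885370117243 [0.95803589 2.88028106 5.74059036] [ 0.62191525 -0.13443124  0.03863524] [0.47073561 0.02777508 0.06387701]
```

Call:
{"api": "carry_out", "payload": {
  "increments": [
    [1,-0.0001,0.0002,0.00015,0,0,0.16],
    [1,-0.0002,0.0005,0.0003,0,0,0.32],
    [1,-0.0003,0.0007,0.00046,0,0,0.48],
    [1,-0.0004,0.0008,0.0006,0,0,0.64],
    [1,-0.0005,0.0009,0.00076,0,0,0.8],
    [1,-0.0006,0.001,0.0009,0,0,0.96],
    [1,-0.0008,0.0011,0.00107,0,0,1.12],
    [1,-0.0009,0.0012,0.0012,0,0,1.28],
    [1,-0.0011,0.0012,0.0014,0,0,1.44],
    [1,-0.0012,0.0012,0.0015,0,0,1.6],
    [1,-0.0014,0.0012,0.0017,0,0,1.76],
    [1,-0.0015,0.0011,0.0018,0,0,1.9]
  ]
}}

```text
time_s: 18.8
tool_pos: [0.471, 0.0295, 0.062]
tool_rot: [0.001, 0.496, 0.869, -0.0]
contact_force: [2.7, 1.4, 4.5]
opening: 0.038
grasp_force: 51.1
```

Run:
```python
from h import *
o=ctrl.observe(); print(psi(o)%360,o['joints'][5],o['contact_force'],o['moment'],o['tool_pos'])
```

```text
120.5935581145232 1.1001438925792464 [2.70866452 1.43228687 4.46362866] [ 0.39944499 -0.37274805  0.06951055] [0.47095766 0.02952175 0.06203414]
```

Call:
{"api": "carry_out", "payload": {
  "increments": [
    [1,-0.0001,0.0002,0.00015,0,0,0.16],
    [1,-0.0001,0.0005,0.0003,0,0,0.32],
    [1,-0.0002,0.0007,0.00046,0,0,0.48],
    [1,-0.0003,0.0009,0.0006,0,0,0.64],
    [1,-0.0004,0.001,0.00076,0,0,0.8],
    [1,-0.0005,0.0011,0.0009,0,0,0.96],
    [1,-0.0007,0.0012,0.00107,0,0,1.12],
    [1,-0.0008,0.0012,0.0012,0,0,1.28],
    [1,-0.001,0.0013,0.0014,0,0,1.44],
    [1,-0.0011,0.0013,0.0015,0,0,1.6],
    [1,-0.0013,0.0013,0.0017,0,0,1.76],
    [1,-0.0014,0.0012,0.0018,0,0,1.92]
  ]
}}

```text
time_s: 20.3
tool_pos: [0.4726, 0.0289, 0.0602]
tool_rot: [0.0, 0.996, 0.092, 0.001]
contact_force: [0.6, 1.7, 5.8]
opening: 0.0383
grasp_force: 51.4
```

Call:
{"api": "carry_out", "payload": {
  "increments": [
    [1,0,0,0,0,0,0],
    [1,0,0,0,0,0,0]
  ]
}}

```text
time_s: 20.55
tool_pos: [0.4724, 0.0288, 0.0602]
tool_rot: [0.001, 0.996, 0.094, 0.0]
contact_force: [0.5, 1.2, 6.6]
opening: 0.0378
grasp_force: 51.4
```

Run:
```python
from h import *
c=cam('wrist','w9'); o=ctrl.observe(); print(psi(o)%360,o['joints'][5],o['contact_force'],o['moment'],o['tool_pos'],o['tool_rot'],o['grasp_force'])
a=cv2.resize(cv2.imread('pics/w9.png')[200:300,180:340],(640,400),interpolation=2)
for n in ('w6','w9'):
    g=cv2.cvtColor(cv2.imread(f'pics/{n}.png'),cv2.COLOR_BGR2GRAY); r=np.zeros_like(g); r[235:270,270:300]=1
    m=((g>75)&(r>0)).astype(np.uint8); N,l,s,ce=cv2.connectedComponentsWithStats(m); print(n,[(list(s[k]),np.round(ce[k],1)) for k in range(1,N) if s[k,4]>15])
```

```text
10.841584101494101 3.014102354316018 [-0.16469535  0.75522986  6.30116631] [ 0.35502306 -0.12565577 -0.07837106] [0.47237827 0.02883441 0.06018386] [5.62674646e-04 9.95527522e-01 9.44693428e-02 4.23441217e-04] 51.44156274036504
w6 [([np.int32(275), np.int32(249), np.int32(19), np.int32(7), np.int32(78)], array([284. , 252.2]))]
w9 [([np.int32(275), np.int32(250), np.int32(19), np.int32(6), np.int32(76)], array([284. , 252.5]))]
```

The pip hasn't moved in the gripper, so nothing slipped. The leading end lies about 11.8 mm below the mouth, about 38° from the thread's end, and the foot is upright and held with 51 N. I hand it in.

```bash
python3 -c "
from bench import ctrl
print(ctrl.close_job())"
```

```text
the job is handed in; nothing more can be done
None
```

The foot is started in its thread, upright and still gripped with about 51 N. After the drop I turned it forward about 328°, roughly 32° short of a full turn because joint 6 was near its limit; its leading end is about 12 mm below the mouth, and the job is handed in, verdict not shown.

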